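# Hang a parts bin from the drop hanger's gated hook

## Robot

A 6-joint arm with a two-finger parallel gripper is mounted at the origin on the work surface. World frame = base frame: x ahead of the robot, y to its left, z up, the work surface at z = 0. Lengths are in m, angles in rad, forces in N, time in s.
With the tool pointing down it reaches from about 0.225 to 0.875 m from the base axis. Payload 3.4 kg.
Tool frame: the origin (TCP) lies between the finger pads; the fingertips stand 11 mm ahead of it and the grasp point (between the pads) lies 8 mm behind it (tips_ahead is the distance from the TCP to the fingertips, in m); z points along the fingers, x is the direction in which the jaws open and shut, and the axes are right-handed (so a half turn about z gives the same grasp; the last joint's range is limited). The gripper opens to 85 mm and grips with 20 to 120 N. Pads are 22 mm wide; open, the fingers measure 114 mm over their backs; the gripper's body (76 mm by 85 mm) begins 54 mm behind the grasp point. The pads swing forward as they close: fully open they stand 13 mm farther back than shut.
Start: joints at [-1.29, 0.276, 1.505, -0, 1.361, -0.121], TCP at [0.225, -0.529, 0.242] pointing down, gripper open.
Joint ranges: [-2.89, 2.89], [-0.75, 2.08], [0.22, 2.7], [-1.18, 4.32], [0.11, 2.71], [-2.7, 2.7]. Speed limits (rad/s): [2.57, 2.57, 3.14, 3.14, 3.14, 3.14].

## Interface

Orientations are given as a unit quaternion [w, x, y, z].
In Python, from rig import get_state, get_image, sign_off, masks_of, tips_ahead gives the robot as it stands.
- The arm moves only by the tool play_rows, never from a script. Its argument "series" is a list of rows, each an object of numbers: "fingers": the closure, from -1 (fully open) to 1 (shut); "dx", "dy", "dz": the shift along the world's x, y, z in mm; "turn": the turn about the world's z in rad. A call has 1 to 20 rows; each row shifts and turns the pose as measured when the row begins; what a row does not reach is not made up. A row lasts 1/12 s, in which the tool goes at most 41.7 mm and 7.16 degrees, less where a joint would pass 70% of its speed; a pose out of reach is approached as far as the arm can. A call with a gripper value outside its range is refused whole. The fingers move at their own pace and stop on an object; "squeeze" is the grip in N (left out, the last holds). Time passes only in rows, so rows that do not move let the fingers close. It gives the time, the measured TCP pose, the force and the opening at its end, in the units of the state.
- get_state(): the state, without advancing time (a new reading comes with each control period).
- get_image(name): name is "side" or "top" or "wrist"; returns a dict with "pixels" (384x512x3 uint8, red, green, blue), "vfov" (degrees; the focal length in pixels is half the picture's height over the tangent of half this angle, whatever the lens; pixels are square), "cx", "cy" (the principal point, pixels), "rvec" (rotation vector, rad) and "tvec" (3), from world to camera coordinates, as OpenCV has them; the wrist camera has in their place "hand_eye" (4x4, takes a point from camera to tool coordinates, whose origin is the TCP and whose axes are the tool frame's). Camera axes: x right, y down, z forward; pixel columns grow to the right and rows downward; lengths in m; the calibration is good to about 2 mm. A picture is of the moment at which its call begins: read the wrist's pose just before it. There is no depth.
- sign_off(): hands the job in, once; it reports no verdict.
Trained networks look in a picture, given as the dict that the camera call returned (one of the last four; its "shot" number tells which), for a name from the list of things; names that differ only in an ending like _2 or _b are one class to them, and where a whole thing is asked for, a point or a joint stands for the part that bears it (a point fixed in the world has none). Each returns a list of dicts, best first, with "p" (0 to 1); they miss things now and then, are a little off and sometimes report something else, mostly with a low value. They report only what shows in the picture. A call takes as long as a camera call.
- masks_of(picture, label): "region" (384x512 bool, what is visible of it) and "xy" ([column, row] in pixels, amid what is visible of it).
The state is a dict: "clock": time; "qpos": joint angles; "qd": joint speeds; "effort": joint torques, N m; "position": TCP position; "ee_rot": TCP orientation; "contact_force": force on the tool from outside, world axes, zero at the start; "moment": the same for the moment, N m; "width": finger opening in m.
Only numpy, scipy, OpenCV 4.12 (cv2) and the standard library are available. Lean on these libraries where they do the work, as an engineer would, in place of code of your own. Each camera call takes 0.05 s, during which the arm holds its last target. There are 200 camera calls.

## Task

Pick up the parts bin by its steel bail, keeping it level in the grip, and hang it from the hook at the lower end of the drop hanger that is on the stand: press the bail's crossbar gently down past the hook's spring gate until the gate has closed over it, then, still holding, pull the bin down with about 11 N to prove that it is home, never loading the hanger with more than 20 N. Let go and leave the bin hanging still, and leave the other things on the bench alone.

Things in the scene. Friction and masses are not known exactly. Their poses are not given: they have to be found in the camera images.
- stand: Grey bench stand, fixed. Origin on the bench under its arm; base plate 250 x 140 x 12 mm from x = -60 to 190 mm; square post (22 mm) at x = 150 mm, 346 mm high. Its arm is a level round steel bar, 10 mm thick, top at z = 345 mm, running from the post towards -x (towards the robot) to x = -50 mm, its end turned up to z = 362 mm.
- hanger: First item: steel drop hanger (300 g), loose on the stand's arm by a closed strap loop 50 mm long (x), 22 mm wide (y), from 5 mm above to 24 mm below the origin; it can slide along the arm and rock a little. Origin: underside of the loop's top strap, on the arm's top; x along the arm to the post, z up. Its telescopic shank goes down at x = 16 to 30 mm, ending in a J-hook (see throat, gate).
- throat (a point): Point of the hanger 45 mm straight below its origin (axes as the hanger's), in the open gap, 42 mm high or more, between loop and hook. The bar enters here level from the -x side, over the hook's tip, then goes down. The hook, of 10 mm round bar in the hanger's x-z plane, has its tip at hanger x = -22 mm and an open throat from x = -17 to 18 mm, closed on top by the gate.
- gate (a joint): Spring gate, 27 mm long, pivot at hanger x = 16 mm: 0 rad closed (level), up to 1.35 as its free end is pushed down. The shank is clamped at another length each time, not measured: gate 75 to 105 mm below the hanger's origin, tip end 8 mm above the gate. Yields to about 4 to 12 N, not to the bin's weight; shuts once the bar is some 30 mm below it. Bar home: its centre 35 mm below the gate. Clamp holds 20 N.
- bin: Second item: blue plastic open parts bin, 260 g (varies by a fifth), 100 x 160 x 40 mm (x, y, z), front wall (-x) only 28 mm high. Origin: centre of the underside, z up. A rigid steel bail stands over it in the y-z plane: uprights at y = -83 and 83 mm, level crossbar along y, 6 mm thick, axis 165 mm above the origin.
- bar (a point): Middle of the bin's crossbar, on its axis; axes as the bin's. 20 mm either side of it sit two collars (12 mm across, 6 mm wide); the hook belongs between the collars.
- tab_left (a point): Centre of the grip tab at the bin's +y side, a steel block 10 x 26 x 20 mm (x, y, z) on the crossbar, 60 mm from its middle. Gripped from above across its 10 mm, here the gripper's body passes beside the arm and hanger. 100 mm free below it to the bin's rim.
- tab_right (a point): The same grip tab at the bin's -y side.
- grease_can: Bystander: grey can, 52 mm across, 85 mm high, origin at the underside's centre.
- bearing: Bystander: steel bearing ring, 60 mm across, 20 mm high, origin at the underside's centre.
- wrench: Bystander: wrench, 160 mm long, lying along its x.

How it is judged:
By the outcome, as a careful person would: the job done as asked, in the order asked, and still so for the second after the job is handed in, with the robot touching nothing.
It also fails if it takes over 72 s, if anything falls off the work surface, if the arm or the gripper's body presses on something with over 40 N, if the wrist force passes 120 N, or if a joint passes its speed limit or range.

## Working session

There is one attempt and no reset: what is moved stays moved. The work goes in short steps, Python scripts to look and compute and a tool call to move; the robot and the scene stay as the last step left them, time stands still between calls to the robot, and variables do not carry over. Pictures are saved under pics/ and viewed, about 8 in all and at most 12, crops included, and the job is handed in when it is done.

Besides the shell and the picture viewer there is one more tool, called after "Request:" as name([rows], argument=value, ...), one row to a line, values as JSON. play_rows: Moves the arm, as the interface text tells. Its arguments: {"type":"object","properties":{"series":{"type":"array"},"squeeze":{"type":"number"}},"required":["series"]}

```bash
ls; mkdir -p pics
cat > h.py <<'E'
import numpy as np, cv2
from rig import *
def K(p):
    h=p["pixels"].shape[0]; f=h/2/np.tan(np.radians(p["vfov"])/2)
    return np.array([[f,0,p["cx"]],[0,f,p["cy"]],[0,0,1]])
def RT(p,st=None):
    if "rvec" in p:
        return cv2.Rodrigues(np.array(p["rvec"],float))[0],np.array(p["tvec"],float).ravel()
    w,x,y,z=st["ee_rot"]
    from scipy.spatial.transform import Rotation as Ro
    T=np.eye(4);T[:3,:3]=Ro.from_quat([x,y,z,w]).as_matrix();T[:3,3]=st["position"]
    M=np.linalg.inv(T@np.array(p["hand_eye"]))
    return M[:3,:3],M[:3,3]
def ray(p,uv,st=None):
    R,t=RT(p,st); d=R.T@np.linalg.inv(K(p))@np.array([uv[0],uv[1],1.]); return -R.T@t,d/np.linalg.norm(d)
def atz(p,uv,z,st=None):
    c,d=ray(p,uv,st); return c+d*(z-c[2])/d[2]
def proj(p,X,st=None):
    R,t=RT(p,st); q=K(p)@(R@np.array(X,float)+t); return q[:2]/q[2]
def tri(obs):
    A=np.zeros((3,3));b=np.zeros(3)
    for c,d in obs:
        M=np.eye(3)-np.outer(d,d);A+=M;b+=M@c
    X=np.linalg.solve(A,b); return X,[np.linalg.norm(np.cross(X-c,d))*1e3 for c,d in obs]
def save(p,n,crop=None,s=1):
    im=p["pixels"][:,:,::-1]
    if crop: im=im[crop[1]:crop[3],crop[0]:crop[2]]
    cv2.imwrite("pics/"+n,cv2.resize(im,None,fx=s,fy=s,interpolation=cv2.INTER_CUBIC))
E
python3 - <<'E'
from h import *
np.set_printoptions(precision=4,suppress=True)
print(get_state())
ps={n:get_image(n) for n in("side","top")}
cv2.imwrite("pics/a.png",np.vstack([ps[n]["pixels"][:,:,::-1] for n in ps])[:, :])
save(ps["side"],"side.png",s=1.5);save(ps["top"],"top.png",s=1.5)
for n,p in ps.items():
    c,_=ray(p,[p["cx"],p["cy"]]);print(n,"cam",c,p["vfov"])
    for l in["stand","hanger","throat","gate","bin","bar","tab_left","tab_right","grease_can","bearing","wrench"]:
        print(n,l,[(round(r["p"],2),np.round(r["xy"],1).tolist(),int(r["region"].sum())) for r in masks_of(p,l)[:2]])
E
```

```text
pics
{'clock': 0.0, 'qpos': array([-1.29  ,  0.2766,  1.5061, -0.    ,  1.3607, -0.121 ]), 'qd': array([-0.0007, -0.0018, -0.0013,  0.0009,  0.0006, -0.0007]), 'effort': array([ -0.0009, -41.6784, -24.5808,  -0.0002,   0.0112,   0.    ]), 'position': array([ 0.2247, -0.5287,  0.2414]), 'ee_rot': array([-0.0006,  0.834 , -0.5518, -0.0007]), 'contact_force': array([ 0.1582, -0.0214, -0.2675]), 'moment': array([ 0.0188, -0.0283, -0.0606]), 'width': 0.08540514575804084}
side cam [ 0.4223 -0.774   0.874 ] 43.796583584389445
side stand [(0.89, [265.5, 210.9], 4823)]
side hanger [(0.92, [235.2, 120.7], 772)]
side throat [(0.61, [229.1, 115.7], 743)]
side gate []
side bin [(0.65, [241.2, 342.0], 4299)]
side bar [(0.94, [242.9, 340.0], 4229)]
side tab_left [(0.69, [240.1, 344.7], 4374)]
side tab_right [(0.61, [243.8, 345.3], 4281)]
side grease_can [(0.81, [255.0, 246.8], 708)]
side bearing [(0.59, [318.4, 246.3], 434), (0.21, [239.8, 344.6], 4301)]
side wrench [(0.9, [181.0, 272.4], 514), (0.62, [244.0, 343.6], 4395)]
top cam [0.4808 0.0172 1.3901] 42.58317530120344
top stand [(0.57, [226.4, 178.2], 4057)]
top hanger [(0.71, [200.5, 198.5], 482)]
top throat [(0.93, [203.2, 197.4], 411)]
top gate []
top bin [(0.65, [359.3, 226.9], 2401)]
top bar [(0.95, [359.9, 226.3], 2340)]
top tab_left [(0.86, [362.0, 225.7], 2404)]
top tab_right [(0.79, [364.5, 222.9], 2344)]
top grease_can [(0.74, [275.9, 195.0], 287)]
top bearing [(0.77, [276.6, 135.8], 304)]
top wrench [(0.71, [271.6, 262.2], 402)]
```

View pics/side.png

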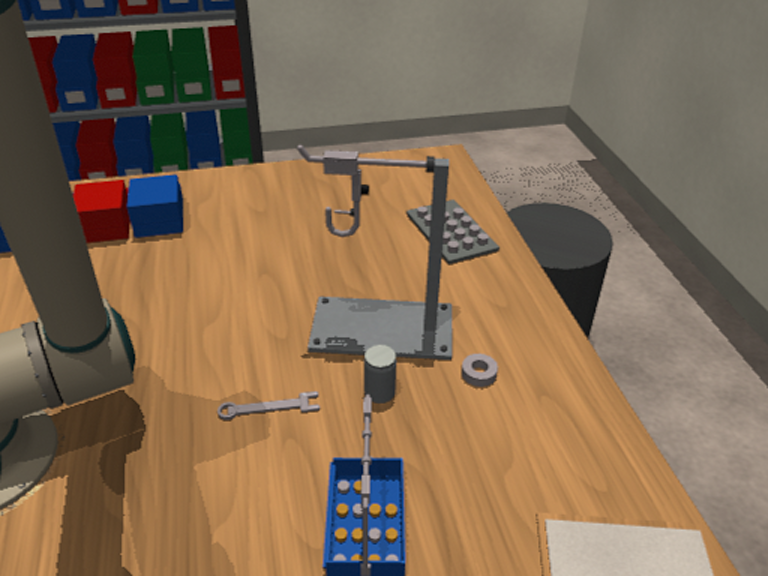

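View pics/top.png

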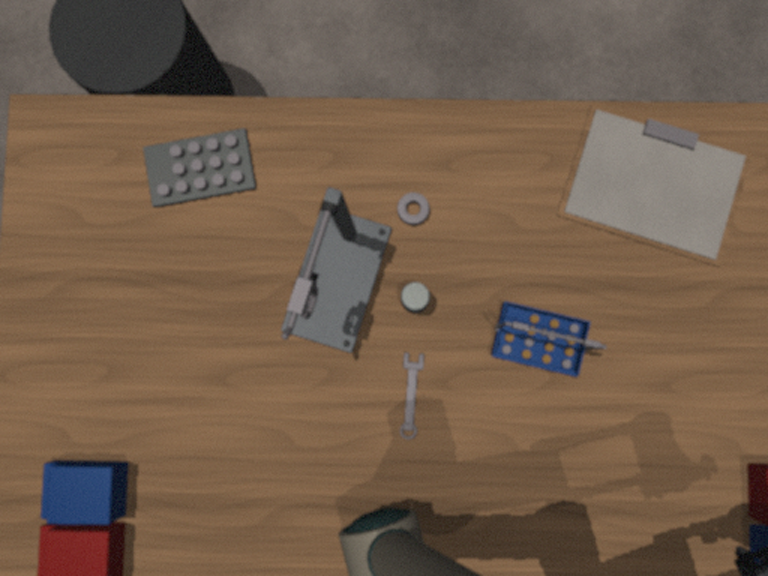

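Side view: bin at bottom (240,342 in native pixels), hanger at (229,118) with its hook toward the robot, can between bin and stand. Top view: bin right at (360,226), stand on the left tilted about −17°. Next: zoomed crops for exact features.

Run:
```python
from h import *
s=get_image("side");t=get_image("top")
def c(p,x,y,w,h,k): return cv2.resize(p["pixels"][y:y+h,x:x+w,::-1],None,fx=k,fy=k,interpolation=cv2.INTER_CUBIC)
A=c(s,195,90,80,60,5);B=c(t,180,180,80,60,5);C=c(s,200,250,80,134,2.239);C=c(s,195,258,160,120,2.5);D=c(t,320,190,100,75,4)
cv2.imwrite("pics/b.png",np.vstack([np.hstack([A,B]),np.hstack([C,D])]))
```

```text
(no output)
```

View pics/b.png

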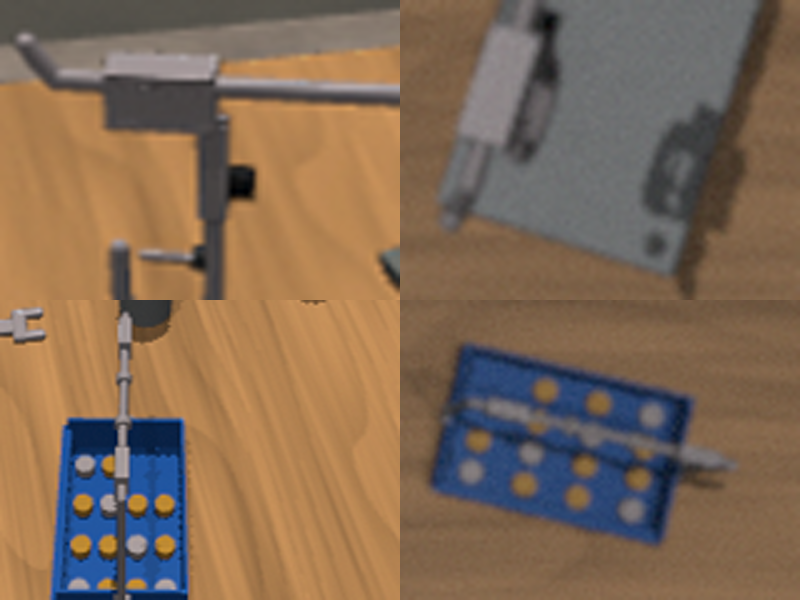

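Run:
```python
from h import *
np.set_printoptions(precision=4,suppress=True)
s=get_image("side");t=get_image("top")
for n,uv in dict(far=(244.6,270),near=(243.8,322.4),colf=(244.2,289.2)).items(): print("side",n,atz(s,uv,.165))
for n,uv in dict(left=(346.75,217),right=(320+292/4,190+156/4)).items(): print("top",n,atz(t,uv,.165))
# bin rim/outer from mask
for p in(t,s):
    r=masks_of(p,"bin")[0]; 
# arm line: top view, hanger top corners z=.35 ; end (turned-up) top
D=lambda x,y:(180+(x-400)/5,180+y/5)
tp={n:atz(t,D(*uv),z) for n,uv,z in[("tl",(499,22),.35),("tr",(541,30),.35),("bl",(457,133),.35),("br",(502,147),.35),("tip",(450,218),.36),("post",None,0)] if uv}
for k,v in tp.items():print(k,v)
print("posttop",atz(t,(222,127),.346))
S=lambda x,y:(195+x/5,90+y/5)
# vertical plane from loop centre and direction
c=np.mean([tp[k] for k in("tl","tr","bl","br")],0); d=(tp["tl"]+tp["tr"]-tp["bl"]-tp["br"])[:2]; print("c",c,"len",np.linalg.norm(d)/2,"yaw",np.degrees(np.arctan2(d[1],d[0])))
d2=(atz(t,(222,127),.346)-tp["tip"])[:2];print("yaw post-tip",np.degrees(np.arctan2(d2[1],d2[0])))
u=d2/np.linalg.norm(d2); nrm=np.array([-u[1],u[0],0])
def pl(uv,off=0):
    o,r=ray(s,uv); k=((c-o)@nrm+off)/(r@nrm); X=o+k*r; return np.array([(X-c)[:2]@u,X[2]]),X
for n,xy,off in[("bend",(60,78),0),("arm top right",(395,86),0),("arm tip",(25,40),0),("loop fl bot",(107,127),-.011),("loop fr bot",(213,132),-.011),("loop fl top",(107,80),-.011),("fr top",(217,82),-.011),("hook tip top",(120,243),0),("gate free",(140,255),0),("gate piv",(203,258),0)]:
    print(n,*pl(S(*xy),off))
```

```text
side far [ 0.5471 -0.1637  0.165 ]
side near [ 0.5215 -0.2812  0.165 ]
side colf [ 0.5369 -0.2096  0.165 ]
top left [ 0.5461 -0.1686  0.165 ]
top right [ 0.518  -0.2829  0.165 ]
tl [0.6011 0.1717 0.35  ]
tr [0.5979 0.1537 0.35  ]
bl [0.5535 0.1882 0.35  ]
br [0.5478 0.1689 0.35  ]
tip [0.5171 0.1884 0.36  ]
posttop [0.7269 0.1277 0.346 ]
c [0.5751 0.1706 0.35  ] len 0.0513581706450598 yaw -18.016679357835507
yaw post-tip -16.146508635599883
bend [-0.0451  0.3377] [0.5317 0.1832 0.3377]
arm top right [0.1064 0.3412] [0.6773 0.141  0.3412]
arm tip [-0.0599  0.3561] [0.5175 0.1873 0.3561]
loop fl bot [-0.0231  0.3198] [0.5499 0.1665 0.3198]
loop fr bot [0.0251 0.3197] [0.5961 0.1531 0.3197]
loop fl top [-0.0222  0.3439] [0.5507 0.1662 0.3439]
fr top [0.0271 0.3454] [0.5981 0.1525 0.3454]
hook tip top [-0.0209  0.2504] [0.555  0.1764 0.2504]
gate free [-0.0115  0.2441] [0.564  0.1738 0.2441]
gate piv [0.0186 0.2441] [0.5929 0.1655 0.2441]
```

Measured values agree with the geometry given: tabs at (0.547,−0.165) and (0.519,−0.282), hanger origin about (0.575,0.171), gate ≈0.244 high, hanger yaw ≈ −17°. I'll use tab_right, since the forearm then stays clear of the stand. Moving above it now.

Request:
play_rows([
  {"dx": 24, "dy": 20, "dz": 4, "turn": 0.08, "fingers": -1},
  {"dx": 24, "dy": 20, "dz": 4, "turn": 0.08, "fingers": -1},
  {"dx": 24, "dy": 20, "dz": 4, "turn": 0.08, "fingers": -1},
  {"dx": 24, "dy": 20, "dz": 4, "turn": 0.08, "fingers": -1},
  {"dx": 24, "dy": 20, "dz": 4, "turn": 0.08, "fingers": -1},
  {"dx": 24, "dy": 20, "dz": 4, "turn": 0.08, "fingers": -1},
  {"dx": 24, "dy": 20, "dz": 4, "turn": 0.08, "fingers": -1},
  {"dx": 24, "dy": 20, "dz": 4, "turn": 0.08, "fingers": -1},
  {"dx": 24, "dy": 20, "dz": 4, "turn": 0.08, "fingers": -1},
  {"dx": 24, "dy": 20, "dz": 4, "turn": 0.08, "fingers": -1},
  {"dx": 24, "dy": 20, "dz": 4, "turn": 0.08, "fingers": -1},
  {"dx": 24, "dy": 20, "dz": 4, "turn": 0.07, "fingers": -1},
  {"fingers": -1},
  {"fingers": -1},
])

```text
invalid input at $.series[12]: expected keys fingers, dx, dy, dz, turn
```

Run:
```python
from h import *
np.set_printoptions(precision=4,suppress=True)
st=get_state();p=get_image("wrist");print(st["position"],st["ee_rot"],st["contact_force"],tips_ahead if not callable(tips_ahead) else tips_ahead())
print(np.array(p["hand_eye"]),p["vfov"])
save(p,"w1.png",s=1.5)
for X in[(.547,-.165,.165),(.52,-.282,.165)]:print(proj(p,X,st)*1.5)
```

```text
[ 0.2249 -0.5292  0.2423] [ 0.      0.834  -0.5518  0.    ] [-0.3347  0.4141  1.4632] 0.011
[[ 1.     -0.0001 -0.     -0.    ]
 [ 0.0001  0.9594  0.2821 -0.071 ]
 [-0.     -0.2821  0.9594 -0.1327]
 [ 0.      0.      0.      1.    ]] 70.99744334282603
[ -486.2152 -1411.1359]
[  -6.3875 -890.1968]
```

View pics/w1.png

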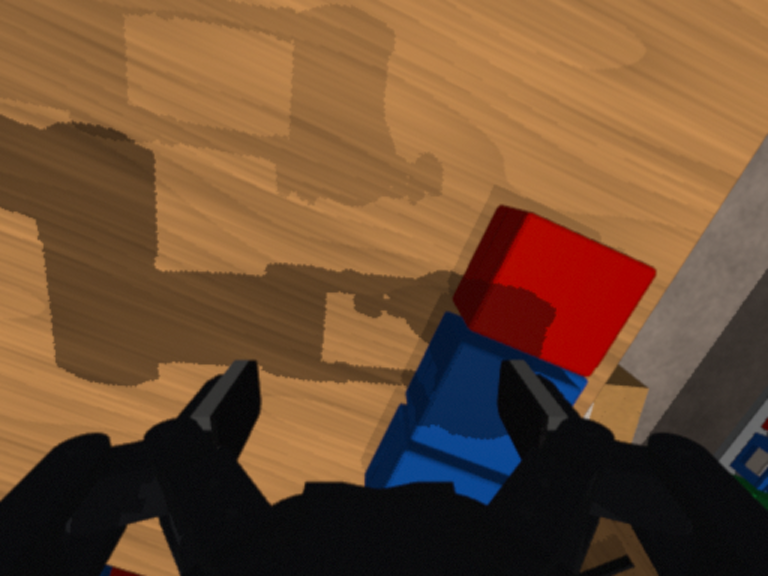

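All keys are needed in each row. The wrist camera sits 71 mm out on the bin's +y side, so with tab_right it would pass right over the hanger. I'll use tab_left, which keeps the camera outside and looking at the hook.

Request:
play_rows([
  {"dx": 23, "dy": 26, "dz": 5, "turn": 0.067, "fingers": -1},
  {"dx": 23, "dy": 26, "dz": 5, "turn": 0.067, "fingers": -1},
  {"dx": 23, "dy": 26, "dz": 5, "turn": 0.067, "fingers": -1},
  {"dx": 23, "dy": 26, "dz": 5, "turn": 0.067, "fingers": -1},
  {"dx": 23, "dy": 26, "dz": 5, "turn": 0.067, "fingers": -1},
  {"dx": 23, "dy": 26, "dz": 5, "turn": 0.067, "fingers": -1},
  {"dx": 23, "dy": 26, "dz": 5, "turn": 0.067, "fingers": -1},
  {"dx": 23, "dy": 26, "dz": 5, "turn": 0.067, "fingers": -1},
  {"dx": 23, "dy": 26, "dz": 5, "turn": 0.067, "fingers": -1},
  {"dx": 23, "dy": 26, "dz": 5, "turn": 0.067, "fingers": -1},
  {"dx": 23, "dy": 26, "dz": 5, "turn": 0.067, "fingers": -1},
  {"dx": 23, "dy": 26, "dz": 5, "turn": 0.067, "fingers": -1},
  {"dx": 23, "dy": 26, "dz": 0, "turn": 0.067, "fingers": -1},
  {"dx": 23, "dy": 26, "dz": 0, "turn": 0.067, "fingers": -1},
  {"dx": 0, "dy": 0, "dz": 0, "turn": 0, "fingers": -1},
  {"dx": 0, "dy": 0, "dz": 0, "turn": 0, "fingers": -1},
])

```text
clock: 2.88
position: [0.5582, -0.1473, 0.3055]
ee_rot: [0.001, 0.996, -0.094, 0.004]
contact_force: [-1.0, -0.3, 0.1]
width: 0.0853
```

Run:
```python
from h import *
np.set_printoptions(precision=4,suppress=True)
st=get_state();p=get_image("wrist");print(st["clock"],st["position"],st["ee_rot"],st["contact_force"],st["qpos"])
save(p,"w2.png",s=1.5)
for X in[(.547,-.165,.165),(.52,-.282,.165)]:print(proj(p,X,st)*1.5)
```

```text
2.8833 [ 0.5582 -0.1473  0.3055] [ 0.0012  0.9956 -0.094   0.0043] [-0.953  -0.2655  0.0808] [-0.3786  0.2468  1.391   0.0002  1.4949 -0.1903]
[366.7779 306.0009]
[362.2259 448.9737]
```

View pics/w2.png

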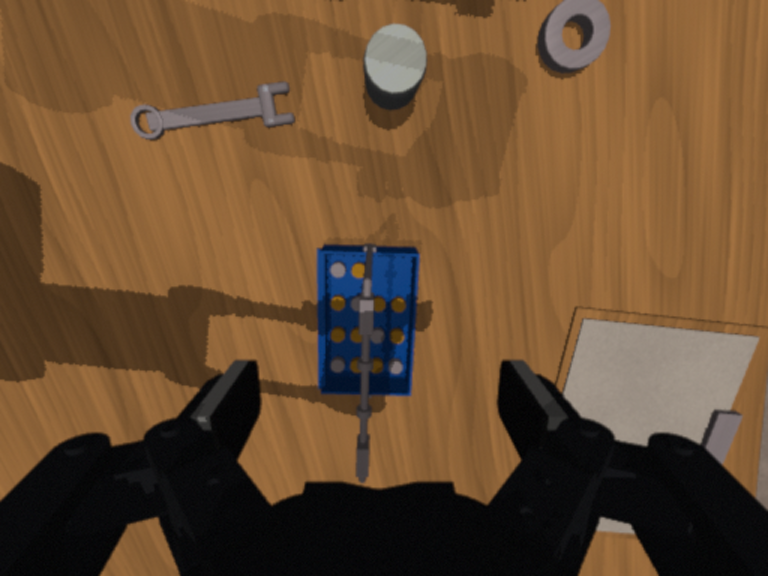

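The tab_left top is at about (366,318), tab_right at (362.5,459), collars at (364,365) and (364,409). That is slightly nearer to −y than predicted. Refining.

Run:
```python
from h import *
np.set_printoptions(precision=4,suppress=True)
st=get_state();p=get_image("wrist")
im=p["pixels"].astype(int)
sat=im.max(2)-im.min(2)
for z in(.168,.175):
  L=atz(p,(366.2/1.5,317/1.5),z,st);R=atz(p,(362.5/1.5,459/1.5),z,st);d=(L-R)
  print(z,L,R,np.linalg.norm(d),"mid",(L+R)/2,"binyaw",np.degrees(np.arctan2(-d[0],d[1])))
for uv in((364.3,365),(363.6,409)):print(atz(p,np.array(uv)/1.5,.17,st))
for n,uv in dict(a=(366,298),b=(366,337)).items():print(n,atz(p,np.array(uv)/1.5,.173,st))
from scipy.spatial.transform import Rotation as Ro
w,x,y,z=st["ee_rot"];print(Ro.from_quat([x,y,z,w]).as_matrix()[:, [0,2]].T)
```

```text
0.168 [ 0.5453 -0.1717  0.168 ] [ 0.5189 -0.2885  0.168 ] 0.11971626802131946 mid [ 0.5321 -0.2301  0.168 ] binyaw -12.737349994710444
0.175 [ 0.546  -0.1693  0.175 ] [ 0.5203 -0.283   0.175 ] 0.11661382790487208 mid [ 0.5331 -0.2261  0.175 ] binyaw -12.737349994710408
[ 0.5368 -0.2073  0.17  ]
[ 0.5291 -0.2431  0.17  ]
a [ 0.5484 -0.1564  0.173 ]
b [ 0.5427 -0.1847  0.173 ]
[[ 0.9821 -0.188   0.0092]
 [ 0.009  -0.0019 -1.    ]]
```

Request:
play_rows([
  {"dx": -6, "dy": -8, "dz": -5, "turn": -0.017, "fingers": -1},
  {"dx": -6, "dy": -8, "dz": -5, "turn": -0.017, "fingers": -1},
  {"dx": 0, "dy": 0, "dz": -15, "turn": 0, "fingers": -1},
  {"dx": 0, "dy": 0, "dz": -15, "turn": 0, "fingers": -1},
  {"dx": 0, "dy": 0, "dz": -15, "turn": 0, "fingers": -1},
  {"dx": 0, "dy": 0, "dz": -15, "turn": 0, "fingers": -1},
  {"dx": 0, "dy": 0, "dz": -10, "turn": 0, "fingers": -1},
  {"dx": 0, "dy": 0, "dz": 0, "turn": 0, "fingers": -1},
  {"dx": 0, "dy": 0, "dz": 0, "turn": 0, "fingers": -1},
])

```text
clock: 3.73
position: [0.5315, -0.1803, 0.2202]
ee_rot: [0.004, 0.992, -0.127, 0.002]
contact_force: [-0.4, 0.3, 0.2]
width: 0.0855
```

Run:
```python
from h import *
np.set_printoptions(precision=4,suppress=True)
from scipy.spatial.transform import Rotation as Ro
st=get_state();p=get_image("wrist");print(st["clock"],st["position"],st["contact_force"],st["qpos"])
w,x,y,z=st["ee_rot"];print(Ro.from_quat([x,y,z,w]).as_matrix()[:, [0,2]].T)
save(p,"w3.png",s=1.5)
print(proj(p,(.5462,-.1667,.175),st)*1.5)
```

```text
3.7333 [ 0.5315 -0.1803  0.2202] [-0.3992  0.2873  0.2048] [-0.4467  0.2661  1.575  -0.0071  1.2948 -0.1897]
[[ 0.9676 -0.2523  0.0043]
 [ 0.0022 -0.0086 -1.    ]]
[402.6725 295.7913]
```

View pics/w3.png

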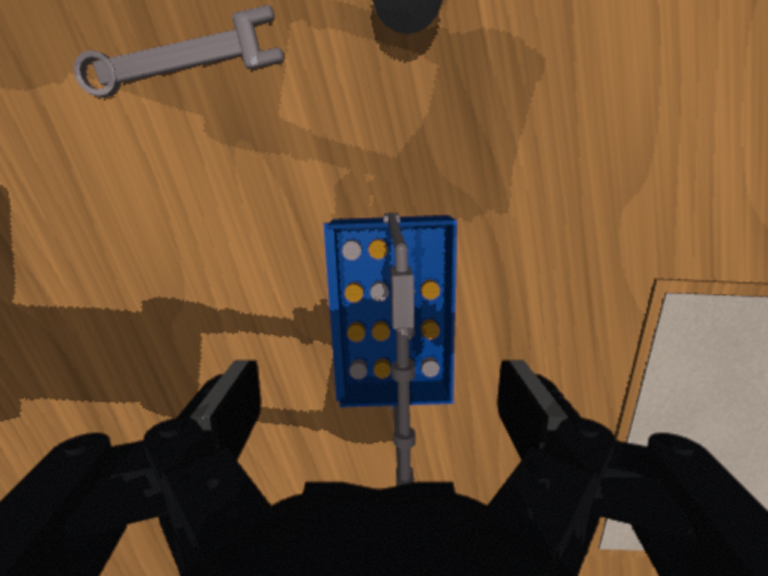

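The tab is at (402,300), matching the prediction. The horizontal move overshot to about twice the command, so I'll test the gain with one correcting row.

Request:
play_rows([
  {"dx": 8, "dy": 8, "dz": 0, "turn": 0.016, "fingers": -1},
  {"dx": 0, "dy": 0, "dz": 0, "turn": 0, "fingers": -1},
  {"dx": 0, "dy": 0, "dz": 0, "turn": 0, "fingers": -1},
  {"dx": 0, "dy": 0, "dz": 0, "turn": 0, "fingers": -1},
])

```text
clock: 4.12
position: [0.5408, -0.1737, 0.2229]
ee_rot: [0.005, 0.993, -0.12, 0.004]
contact_force: [0.1, 0.3, -0.0]
width: 0.0855
```

```bash
cat > pos.py <<'E'
from h import *
np.set_printoptions(precision=4,suppress=True)
from scipy.spatial.transform import Rotation as Ro
st=get_state()
w,x,y,z=st["ee_rot"];M=Ro.from_quat([x,y,z,w]).as_matrix()
print(st["clock"],st["position"],"yaw",np.degrees(np.arctan2(M[1,0],M[0,0])),"z",M[:,2],"F",st["contact_force"],"M",st["moment"],"w",st["width"])
E
python3 pos.py
```

```text
4.1167 [ 0.5408 -0.1737  0.2229] yaw -13.77447489330929 z [ 0.0065 -0.0108 -0.9999] F [ 0.1044  0.3236 -0.0043] M [0.0299 0.0462 0.0182] w 0.08554541983115964
```

Request:
play_rows([
  {"dx": 4, "dy": 6, "dz": 0, "turn": 0.014, "fingers": -1},
  {"dx": 0, "dy": 0, "dz": 0, "turn": 0, "fingers": -1},
  {"dx": 0, "dy": 0, "dz": -12, "turn": 0, "fingers": -1},
  {"dx": 0, "dy": 0, "dz": -12, "turn": 0, "fingers": -1},
  {"dx": 0, "dy": 0, "dz": -10, "turn": 0, "fingers": -1},
  {"dx": 0, "dy": 0, "dz": 0, "turn": 0, "fingers": -1},
  {"dx": 0, "dy": 0, "dz": 0, "turn": 0, "fingers": -1},
])

```text
clock: 4.7
position: [0.5475, -0.1658, 0.1901]
ee_rot: [0.006, 0.994, -0.11, 0.007]
contact_force: [0.6, -0.4, -0.9]
width: 0.0853
```

```bash
python3 pos.py
```

```text
4.7 [ 0.5475 -0.1658  0.1901] yaw -12.67081990633285 z [ 0.0119 -0.0129 -0.9998] F [ 0.622  -0.3729 -0.8977] M [-0.0378 -0.0167  0.0203] w 0.08530274680483986
```

Request:
play_rows([
  {"dx": 0, "dy": 1, "dz": -17, "turn": 0, "fingers": -1},
  {"dx": 0, "dy": 0, "dz": -15, "turn": 0, "fingers": -1},
  {"dx": 0, "dy": 0, "dz": 0, "turn": 0, "fingers": -1},
])

```text
clock: 4.95
position: [0.549, -0.1651, 0.1594]
ee_rot: [0.006, 0.994, -0.11, 0.009]
contact_force: [-0.1, 1.1, 0.8]
width: 0.0851
```

```bash
python3 pos.py;python3 - <<'E'
from h import *
st=get_state();p=get_image("wrist");save(p,"w4.png",s=1.2);print(st["qpos"])
E
```

```text
4.95 [ 0.549  -0.1651  0.1594] yaw -12.635399045886965 z [ 0.0158 -0.0147 -0.9998] F [-0.145   1.084   0.8481] M [-0.0021  0.0232  0.0119] w 0.08512828735987525
[-0.40891785  0.32146488  1.65443981 -0.00794486  1.14538219 -0.18508165]
```

View pics/w4.png

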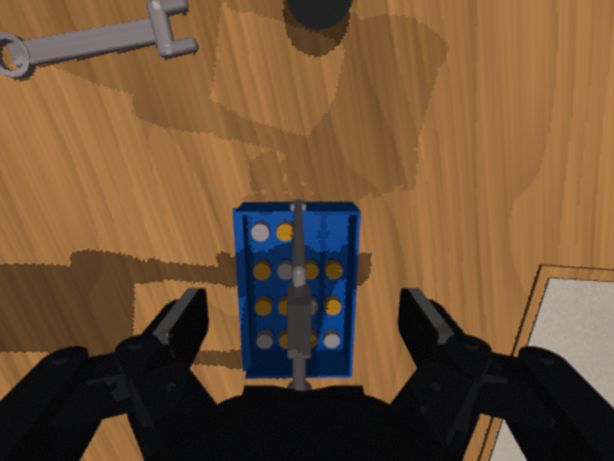

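The tab lies centred between the jaws (299 against a finger midpoint of 303 px). A small −x trim, then close at 120 N because pressing the gate acts on a 60 mm lever.

Request:
play_rows([
  {"dx": -2, "dy": 0, "dz": -2, "turn": 0, "fingers": -1},
  {"dx": 0, "dy": 0, "dz": 0, "turn": 0, "fingers": 1},
  {"dx": 0, "dy": 0, "dz": 0, "turn": 0, "fingers": 1},
  {"dx": 0, "dy": 0, "dz": 0, "turn": 0, "fingers": 1},
  {"dx": 0, "dy": 0, "dz": 0, "turn": 0, "fingers": 1},
  {"dx": 0, "dy": 0, "dz": 0, "turn": 0, "fingers": 1},
  {"dx": 0, "dy": 0, "dz": 0, "turn": 0, "fingers": 1},
  {"dx": 0, "dy": 0, "dz": 0, "turn": 0, "fingers": 1},
  {"dx": 0, "dy": 0, "dz": 0, "turn": 0, "fingers": 1},
  {"dx": 0, "dy": 0, "dz": 0, "turn": 0, "fingers": 1},
  {"dx": 0, "dy": 0, "dz": 0, "turn": 0, "fingers": 1},
  {"dx": 0, "dy": 0, "dz": 0, "turn": 0, "fingers": 1},
], squeeze=120)

```text
clock: 6.0
position: [0.5497, -0.1664, 0.1637]
ee_rot: [0.008, 0.994, -0.11, 0.013]
contact_force: [0.3, 0.2, 0.6]
width: 0.0077
```

```bash
python3 pos.py
```

```text
6.0 [ 0.5497 -0.1664  0.1637] yaw -12.642992241749605 z [ 0.0242 -0.0184 -0.9995] F [0.3448 0.1967 0.6351] M [ 0.0264  0.0994 -0.0998] w 0.007711592146094242
```

Grip is on the tab. Zero rows drift slightly upward and tilt the tool a little, so I'll use few, larger rows. Lifting.

Request:
play_rows([
  {"dx": 0, "dy": 0, "dz": 10, "turn": 0, "fingers": 1},
  {"dx": 0, "dy": 0, "dz": 25, "turn": 0, "fingers": 1},
  {"dx": 0, "dy": 0, "dz": 30, "turn": 0, "fingers": 1},
  {"dx": 0, "dy": 0, "dz": 30, "turn": 0, "fingers": 1},
  {"dx": 0, "dy": 0, "dz": 25, "turn": 0, "fingers": 1},
  {"dx": 0, "dy": 0, "dz": 10, "turn": 0, "fingers": 1},
])

```text
clock: 6.5
position: [0.5449, -0.1636, 0.2948]
ee_rot: [0.005, 0.994, -0.11, 0.006]
contact_force: [0.9, -0.5, -1.7]
width: 0.007
```

```bash
python3 pos.py;python3 - <<'E'
from h import *
st=get_state();p=get_image("side");t=get_image("top");w=get_image("wrist")
a=[cv2.resize(q["pixels"][:,:,::-1],(400,300)) for q in(p,t,w)]
sc=cv2.resize(p["pixels"][174:384,130:410,::-1],(400,300),interpolation=cv2.INTER_CUBIC)
cv2.imwrite("pics/l.png",np.vstack([np.hstack([a[0],a[1]]),np.hstack([a[2],sc])]))
E
python3 pos.py
```

```text
6.5 [ 0.5449 -0.1636  0.2948] yaw -12.66583572242755 z [ 0.0109 -0.0106 -0.9999] F [ 0.9488 -0.4832 -1.7267] M [ 0.1693 -0.1057 -0.0451] w 0.007015799082973819
6.65 [ 0.544  -0.1633  0.2916] yaw -12.671019990327991 z [ 0.0075 -0.0091 -0.9999] F [-0.3204  0.7901 -3.1228] M [ 0.1694  0.0055 -0.0493] w 0.00763314339272453
```

View pics/l.png

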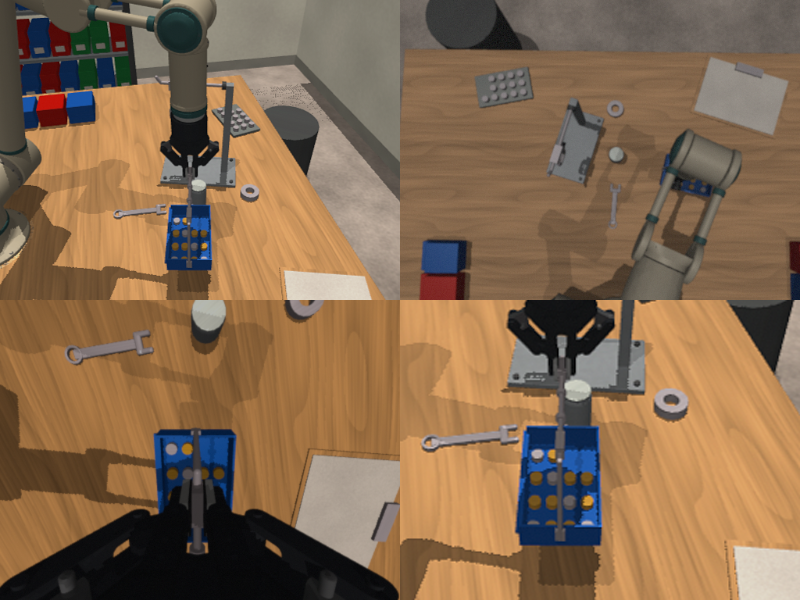

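Bin lifted level; forearm and wrist are far above the bench, so they will clear the stand's arm. Carrying it around the arm's free end.

Request:
play_rows([
  {"dx": -6, "dy": 12, "dz": 3, "turn": 0, "fingers": 1},
  {"dx": -14, "dy": 25, "dz": 3, "turn": 0, "fingers": 1},
  {"dx": -15, "dy": 28, "dz": 2, "turn": 0, "fingers": 1},
  {"dx": -15, "dy": 28, "dz": 2, "turn": 0, "fingers": 1},
  {"dx": -15, "dy": 28, "dz": 2, "turn": -0.01, "fingers": 1},
  {"dx": -15, "dy": 28, "dz": 2, "turn": -0.01, "fingers": 1},
  {"dx": -15, "dy": 28, "dz": 2, "turn": -0.01, "fingers": 1},
  {"dx": -15, "dy": 28, "dz": 2, "turn": -0.01, "fingers": 1},
  {"dx": -15, "dy": 28, "dz": 2, "turn": -0.01, "fingers": 1},
  {"dx": -10, "dy": 20, "dz": 2, "turn": 0, "fingers": 1},
  {"dx": -4, "dy": 10, "dz": 1, "turn": 0, "fingers": 1},
  {"dx": 0, "dy": 0, "dz": 1, "turn": 0, "fingers": 1},
])

```text
clock: 7.65
position: [0.3778, 0.1171, 0.2967]
ee_rot: [-0.0, 0.99, -0.138, -0.018]
contact_force: [-0.0, -1.2, -1.6]
width: 0.0075
```

```bash
python3 pos.py
```

```text
7.65 [0.3778 0.1171 0.2967] yaw -15.889526715002967 z [-0.0359  0.0056 -0.9993] F [-0.0034 -1.2208 -1.5501] M [ 0.0586 -0.0865  0.0177] w 0.0074707702130834865
```

Request:
play_rows([
  {"dx": 4, "dy": 15, "dz": 3, "turn": 0, "fingers": 1},
  {"dx": 8, "dy": 28, "dz": 3, "turn": -0.01, "fingers": 1},
  {"dx": 10, "dy": 30, "dz": 2, "turn": -0.01, "fingers": 1},
  {"dx": 10, "dy": 30, "dz": 2, "turn": 0, "fingers": 1},
  {"dx": 10, "dy": 28, "dz": 2, "turn": 0, "fingers": 1},
  {"dx": 8, "dy": 18, "dz": 2, "turn": 0, "fingers": 1},
  {"dx": 4, "dy": 8, "dz": 2, "turn": 0, "fingers": 1},
])

```text
clock: 8.23
position: [0.4264, 0.276, 0.3061]
ee_rot: [0.005, 0.988, -0.15, -0.024]
contact_force: [1.4, -0.1, -1.2]
width: 0.0074
```

```bash
python3 pos.py;python3 - <<'E'
from h import *
np.set_printoptions(precision=4,suppress=True)
st=get_state();w=get_image("wrist");p=get_image("side")
a=[cv2.resize(w["pixels"][:,:,::-1],(400,300)),cv2.resize(p["pixels"][60:210,150:350,::-1],(400,300),interpolation=cv2.INTER_CUBIC)]
b=[cv2.resize(w["pixels"][0:192,128:384,::-1],(400,300),interpolation=cv2.INTER_CUBIC),cv2.resize(p["pixels"][:,:,::-1],(400,300))]
cv2.imwrite("pics/m.png",np.vstack([np.hstack(a),np.hstack(b)]))
for X in [(.575,.1706,.345),(.575,.1706,.3),(.554,.177,.252)]:print(proj(w,X,st),proj(p,X))
E
python3 pos.py
```

```text
8.2333 [0.4264 0.276  0.3061] yaw -17.269852651169806 z [-0.0492 -0.0033 -0.9988] F [ 1.4195 -0.0901 -1.2185] M [ 0.025  -0.0772 -0.0079] w 0.007406104070725963
[639.0056 417.1713] [226.7693 103.6097]
[540.3718 336.2022] [227.2405 120.9291]
[450.6484 285.9185] [218.5138 137.9533]
8.3333 [0.4262 0.2747 0.3063] yaw -17.280942334760688 z [-0.0493 -0.0044 -0.9988] F [-0.1024 -0.9597 -2.3385] M [ 0.0894 -0.0995  0.0236] w 0.007263605714858573
```

View pics/m.png

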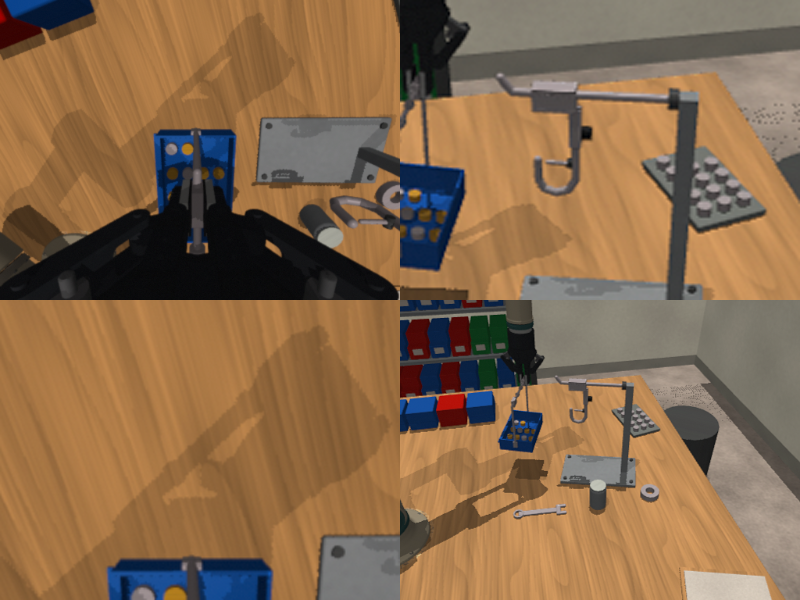

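The bin is in the air beside the hanger on its −x side, tilted slightly because the tool drifts by a few hundredths of a radian under load. I'll overlay my predicted bar and hanger points on close crops to check slip and alignment before entering.

```bash
cat > ov.py <<'E'
from h import *
from scipy.spatial.transform import Rotation as Ro
def tool(st):
    w,x,y,z=st["ee_rot"];return Ro.from_quat([x,y,z,w]).as_matrix()
# tool tilt at grasp and the bin frame then -> bin in tool frame
def grasp_R():
    z=np.array([.0242,-.0184,-.9995]);yw=np.radians(-12.64)
    x=np.array([np.cos(yw),np.sin(yw),0]);x-=z*(x@z)/(z@z);x/=np.linalg.norm(x);z/=np.linalg.norm(z)
    return np.column_stack([x,np.cross(z,x),z])
yb=np.radians(-12.75);B0=np.array([[np.cos(yb),-np.sin(yb),0],[np.sin(yb),np.cos(yb),0],[0,0,1]])
RB=grasp_R().T@B0
OFF=np.array([0,.0613,-.0005])
def binpts(st):
    R=tool(st);m=np.array(st["position"])+R@OFF;Rb=R@RB
    return m,Rb
H=np.array([.575,.1706,.345]);YAW=np.radians(-17)
u=np.array([np.cos(YAW),np.sin(YAW),0]);v=np.array([-u[1],u[0],0])
E
python3 - <<'E'
from ov import *
np.set_printoptions(precision=4,suppress=True)
st=get_state();p=get_image("side");t=get_image("top")
m,Rb=binpts(st);print("bar",m,"binz",Rb[:,2],"hanger xyz",(m-H)@u,(m-H)@v,m[2])
pts=[m,m+Rb@[0,.083,0],m+Rb@[0,-.083,0]]+[m+Rb@[a*.05,b*.08,-.165+(.028 if a<0 else .04)] for a in(-1,1) for b in(-1,1)]
hp=[H,H+u*.025-v*.011+[0,0,.005],H-u*.025-v*.011+[0,0,-.024],H-u*.022+[0,0,-.092]]
out=[]
for q,(x,y,w,h) in((p,(135,60,140,105)),(t,(170,160,140,105))):
    k=400/w;im=cv2.resize(q["pixels"][y:y+h,x:x+w,::-1],None,fx=k,fy=k,interpolation=cv2.INTER_CUBIC)
    for X in pts+hp:
        a=(proj(q,X)+.5-[x,y])*k;cv2.circle(im,tuple(int(i) for i in a),2,(0,255,0) if any(X is z for z in pts) else (0,0,255),-1)
    out.append(im)
cv2.imwrite("pics/n.png",cv2.resize(np.hstack(out),None,fx=1,fy=1))
E
```

```text
bar [0.4081 0.2162 0.3079] binz [ 0.0719 -0.0159  0.9973] hanger xyz -0.1729270392558321 -0.005188483909153087 0.30790776904761236
```

View pics/n.png

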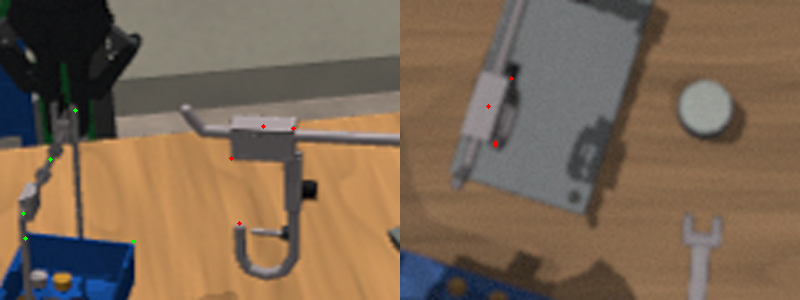

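The overlay matches: bar mid, right end, bin rim and loop corners are all within about 1–2 native pixels. No slip in the grip, bin tilt about 4°. Approaching along the arm.

Request:
play_rows([
  {"dx": 15, "dy": -4, "dz": 1, "turn": 0, "fingers": 1},
  {"dx": 28, "dy": -7, "dz": 1, "turn": 0, "fingers": 1},
  {"dx": 32, "dy": -8, "dz": 1, "turn": 0, "fingers": 1},
  {"dx": 28, "dy": -7, "dz": 1, "turn": 0, "fingers": 1},
  {"dx": 15, "dy": -3, "dz": 1, "turn": 0, "fingers": 1},
])

```text
clock: 8.85
position: [0.5434, 0.2341, 0.3134]
ee_rot: [0.009, 0.988, -0.152, -0.025]
contact_force: [-0.1, 0.0, -1.8]
width: 0.0075
```

```bash
cat > chk.py <<'E'
from ov import *
np.set_printoptions(precision=4,suppress=True)
get_image("side")
st=get_state();m,Rb=binpts(st)
print(st["clock"],"TCP",st["position"],"bar",m,"binz",Rb[:,2],"hanger x,y,z mm",((m-H)@u*1e3).round(1),((m-H)@v*1e3).round(1),(m[2]*1e3).round(1))
M=tool(st);print("yaw",np.degrees(np.arctan2(M[1,0],M[0,0])),"F",st["contact_force"],"M",st["moment"],st["width"])
E
python3 chk.py
```

```text
8.9 TCP [0.5462 0.2331 0.3131] bar [0.5278 0.1747 0.3151] binz [ 0.0709 -0.0097  0.9974] hanger x,y,z mm -46.4 -9.9 315.1
yaw -17.590635787491916 F [ 3.8472  0.4472 -1.9572] M [ 0.0621 -0.442  -0.0384] 0.007351215889964492
```

The bar is about 10 mm off to −y and slightly high, and a small force shows. Moving sideways and down before going on.

Request:
play_rows([
  {"dx": 2, "dy": 13, "dz": -12, "turn": 0.005, "fingers": 1},
  {"dx": 0, "dy": 0, "dz": 1, "turn": 0, "fingers": 1},
])

```text
clock: 9.07
position: [0.5516, 0.2412, 0.3017]
ee_rot: [0.01, 0.988, -0.154, -0.023]
contact_force: [-0.4, -0.1, -3.7]
width: 0.0074
```

```bash
python3 chk.py; python3 chk.py
```

```text
9.1167 TCP [0.5516 0.2397 0.3035] bar [0.533  0.1813 0.3057] binz [ 0.0679 -0.0058  0.9977] hanger x,y,z mm -43.3 -2.0 305.7
yaw -17.715295941280665 F [-0.5324 -1.1191 -1.9993] M [ 0.0524 -0.1225  0.0047] 0.0072183196588969534
9.1667 TCP [0.5512 0.2401 0.3044] bar [0.5327 0.1818 0.3065] binz [ 0.067  -0.0066  0.9977] hanger x,y,z mm -43.7 -1.7 306.5
yaw -17.691713084594017 F [ 0.4697 -0.892  -2.2394] M [ 0.1692 -0.0205  0.0037] 0.007286929832007621
```

Request:
play_rows([
  {"dx": 19, "dy": 0, "dz": -4, "turn": 0.003, "fingers": 1},
  {"dx": 18, "dy": -3, "dz": -2, "turn": 0.003, "fingers": 1},
])

```text
clock: 9.33
position: [0.5849, 0.2356, 0.3016]
ee_rot: [0.01, 0.988, -0.15, -0.021]
contact_force: [0.4, 0.3, -2.4]
width: 0.0073
```

```bash
python3 chk.py; python3 chk.py
python3 - <<'E'
from h import *
p=get_image("side");w=get_image("wrist")
a=cv2.resize(p["pixels"][75:180,165:305,::-1],(480,360),interpolation=cv2.INTER_CUBIC)
b=cv2.resize(w["pixels"][:,250:512:,::-1],(246,360))
cv2.imwrite("pics/o.png",np.hstack([a,b]))
for q in(p,):
  for r in masks_of(q,"hanger")[:1]: print(r["p"],r["xy"],r["region"].sum())
E
```

```text
9.3833 TCP [0.5887 0.2344 0.301 ] bar [0.5705 0.1759 0.3032] binz [ 0.0641 -0.005   0.9979] hanger x,y,z mm -5.8 3.7 303.2
yaw -17.373867596770943 F [ 3.7587 -0.4011 -1.6249] M [ 0.0665 -0.4176 -0.0055] 0.007686085919546682
9.4333 TCP [0.5869 0.2348 0.301 ] bar [0.5687 0.1763 0.3032] binz [ 0.0667 -0.0056  0.9978] hanger x,y,z mm -7.7 3.6 303.2
yaw -17.41049423284651 F [-0.7273 -0.3995 -2.094 ] M [ 0.1657 -0.0685 -0.0422] 0.007244829186464323
0.61 [233.8, 112.2] 616
```

View pics/o.png

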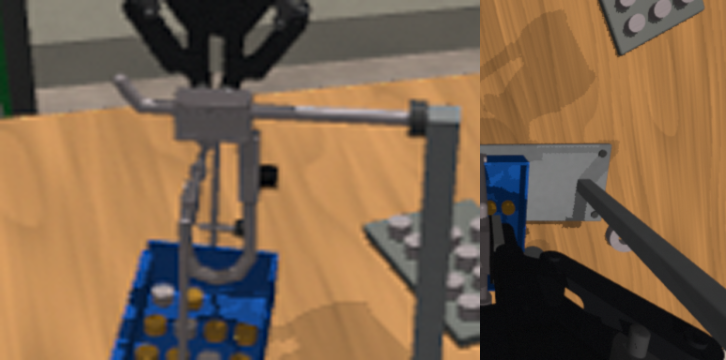

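The bar is in the gap above the hook tip, the hanger has not shifted (loop's left edge still at native column 216), and the gripper clears the loop. Descending towards the gate.

Request:
play_rows([
  {"dx": 4, "dy": -1, "dz": -10, "turn": 0, "fingers": 1},
  {"dx": 0, "dy": 0, "dz": -14, "turn": 0, "fingers": 1},
  {"dx": 0, "dy": 0, "dz": -6, "turn": 0, "fingers": 1},
])

```text
clock: 9.83
position: [0.587, 0.2352, 0.2731]
ee_rot: [0.009, 0.988, -0.15, -0.02]
contact_force: [0.0, 0.1, -2.4]
width: 0.0074
```

```bash
python3 chk.py; python3 chk.py
```

```text
9.8833 TCP [0.5867 0.235  0.2724] bar [0.5685 0.1765 0.2744] binz [ 0.0663 -0.0074  0.9978] hanger x,y,z mm -7.9 3.8 274.4
yaw -17.26320510395598 F [-0.2622 -0.2713 -3.0266] M [ 0.1043 -0.0344  0.023 ] 0.00794353901021852
9.9333 TCP [0.587  0.2351 0.2732] bar [0.5689 0.1765 0.2753] binz [ 0.0656 -0.0075  0.9978] hanger x,y,z mm -7.6 3.9 275.3
yaw -17.26647623888771 F [-0.2573  0.3967 -1.9916] M [ 0.1428 -0.1258  0.0052] 0.007520068962510473
```

Request:
play_rows([
  {"dx": 6, "dy": -2, "dz": -6, "turn": 0, "fingers": 1},
  {"dx": 0, "dy": 0, "dz": -8, "turn": 0, "fingers": 1},
])

```text
clock: 10.1
position: [0.594, 0.2334, 0.2609]
ee_rot: [0.009, 0.989, -0.149, -0.018]
contact_force: [-0.2, 0.2, -1.9]
width: 0.0078
```

```bash
python3 chk.py; python3 chk.py
```

```text
10.15 TCP [0.5926 0.2335 0.259 ] bar [0.5745 0.175  0.261 ] binz [ 0.0652 -0.0082  0.9978] hanger x,y,z mm -1.8 4.0 261.0
yaw -17.210779129140107 F [-1.0604 -0.504  -3.0586] M [0.0922 0.0347 0.0254] 0.007559604812764906
10.2 TCP [0.5921 0.2335 0.2593] bar [0.5741 0.175  0.2613] binz [ 0.0663 -0.008   0.9978] hanger x,y,z mm -2.2 3.9 261.3
yaw -17.215735891062305 F [-0.3868 -0.4798 -2.6029] M [ 0.1921 -0.0343 -0.0018] 0.007741604983972484
```

Request:
play_rows([
  {"dx": 0, "dy": 0, "dz": -5, "turn": 0, "fingers": 1},
  {"dx": 0, "dy": 0, "dz": -4, "turn": 0, "fingers": 1},
])

```text
clock: 10.37
position: [0.5926, 0.2337, 0.2505]
ee_rot: [0.009, 0.989, -0.149, -0.02]
contact_force: [-0.7, -0.5, -1.8]
width: 0.0073
```

Request:
play_rows([
  {"dx": 0, "dy": 0, "dz": -4, "turn": 0, "fingers": 1},
])

```text
clock: 10.45
position: [0.5927, 0.2336, 0.2469]
ee_rot: [0.009, 0.989, -0.149, -0.02]
contact_force: [-0.2, 0.1, 3.4]
width: 0.0078
```

Request:
play_rows([
  {"dx": 0, "dy": 0, "dz": -4, "turn": 0, "fingers": 1},
])

```text
clock: 10.53
position: [0.5929, 0.2335, 0.2435]
ee_rot: [0.009, 0.989, -0.149, -0.019]
contact_force: [-0.9, -0.0, 3.4]
width: 0.008
```

```bash
python3 chk.py; python3 chk.py
```

```text
10.5833 TCP [0.5927 0.2335 0.2428] bar [0.5747 0.1749 0.2448] binz [ 0.0636 -0.0079  0.9979] hanger x,y,z mm -1.6 4.0 244.8
yaw -17.205262761463032 F [-0.2335 -0.5643  3.5805] M [-0.2262  0.0922 -0.0025] 0.007540710959385271
10.6333 TCP [0.5928 0.2335 0.2432] bar [0.5747 0.1749 0.2452] binz [ 0.0634 -0.008   0.998 ] hanger x,y,z mm -1.5 4.0 245.2
yaw -17.20702869329133 F [-0.6192 -0.6999  3.7841] M [-0.2206  0.1485 -0.069 ] 0.007232228259508184
```

Gate contact at bar height ≈0.249, pushing about 6 N. Continuing gently.

Request:
play_rows([
  {"dx": 0, "dy": 0, "dz": -5, "turn": 0, "fingers": 1},
  {"dx": 0, "dy": 0, "dz": -5, "turn": 0, "fingers": 1},
])

```text
clock: 10.8
position: [0.5944, 0.2335, 0.2364]
ee_rot: [0.008, 0.989, -0.149, -0.016]
contact_force: [0.1, -0.1, 6.1]
width: 0.0076
```

Request:
play_rows([
  {"dx": 0, "dy": 0, "dz": -5, "turn": 0, "fingers": 1},
])

```text
clock: 10.88
position: [0.5951, 0.2335, 0.233]
ee_rot: [0.008, 0.989, -0.149, -0.015]
contact_force: [-1.2, 1.1, 6.5]
width: 0.0076
```

```bash
python3 chk.py; python3 chk.py
```

```text
10.9333 TCP [0.5945 0.2335 0.2321] bar [0.5765 0.1749 0.2338] binz [ 0.0555 -0.0086  0.9984] hanger x,y,z mm 0.1 4.6 233.8
yaw -17.188903230251245 F [-1.3833  1.0865  3.9511] M [-0.2222  0.2852 -0.0776] 0.00775771045049396
10.9833 TCP [0.5941 0.2335 0.2321] bar [0.5761 0.175  0.2339] binz [ 0.0566 -0.0087  0.9984] hanger x,y,z mm -0.3 4.5 233.9
yaw -17.195614030640034 F [-2.1433 -0.0949  4.2868] M [-0.1801  0.3898 -0.1232] 0.00727782933324237
```

Request:
play_rows([
  {"dx": -1, "dy": 0, "dz": -5, "turn": 0, "fingers": 1},
  {"dx": 0, "dy": 0, "dz": -5, "turn": 0, "fingers": 1},
])

```text
clock: 11.15
position: [0.5934, 0.234, 0.2246]
ee_rot: [0.007, 0.989, -0.149, -0.015]
contact_force: [-2.3, 0.4, 2.5]
width: 0.0074
```

Request:
play_rows([
  {"dx": -1, "dy": 0, "dz": -4, "turn": 0, "fingers": 1},
])

```text
clock: 11.23
position: [0.5925, 0.2343, 0.2202]
ee_rot: [0.007, 0.989, -0.149, -0.014]
contact_force: [0.1, -0.3, -2.6]
width: 0.0077
```

```bash
python3 chk.py; python3 chk.py
```

```text
11.2833 TCP [0.5917 0.2341 0.219 ] bar [0.5736 0.1755 0.2207] binz [ 0.0554 -0.01    0.9984] hanger x,y,z mm -2.8 4.3 220.7
yaw -17.19285770931309 F [-0.5614 -0.475  -3.5563] M [0.1947 0.0159 0.028 ] 0.007848129400734441
11.3333 TCP [0.5917 0.2339 0.2189] bar [0.5736 0.1754 0.2207] binz [ 0.056  -0.0097  0.9984] hanger x,y,z mm -2.7 4.2 220.7
yaw -17.196133535304863 F [ 0.7031 -0.1815 -2.213 ] M [ 0.1587 -0.0314  0.0086] 0.007444310720826754
```

Request:
play_rows([
  {"dx": 0, "dy": 0, "dz": -4, "turn": 0, "fingers": 1},
])

```text
clock: 11.42
position: [0.5922, 0.2341, 0.2149]
ee_rot: [0.007, 0.989, -0.149, -0.015]
contact_force: [-0.2, 0.5, -1.4]
width: 0.0077
```

Request:
play_rows([
  {"dx": 0, "dy": 0, "dz": -4, "turn": 0, "fingers": 1},
])

```text
clock: 11.5
position: [0.5919, 0.234, 0.2105]
ee_rot: [0.008, 0.989, -0.149, -0.016]
contact_force: [-3.2, 0.6, 12.5]
width: 0.0073
```

```bash
python3 chk.py; python3 chk.py
```

```text
11.55 TCP [0.5916 0.2337 0.2106] bar [0.5736 0.1751 0.2124] binz [ 0.0563 -0.0089  0.9984] hanger x,y,z mm -2.7 3.9 212.4
yaw -17.200012294193918 F [-2.4378 -0.0208  8.9585] M [-0.46    0.5414 -0.0889] 0.007654923482312112
11.6 TCP [0.5919 0.2338 0.2113] bar [0.5738 0.1753 0.2131] binz [ 0.0553 -0.0093  0.9984] hanger x,y,z mm -2.5 4.1 213.1
yaw -17.196658879953905 F [-0.9074 -0.0503  5.388 ] M [-0.2155  0.3572 -0.1055] 0.00750174832568949
```

Seated at bar height ≈0.212, about 36 mm below first gate contact, as expected for home. Now the proof pull of about 11 N.

Request:
play_rows([
  {"dx": 0, "dy": 0, "dz": -2, "turn": 0, "fingers": 1},
])

```text
clock: 11.68
position: [0.5921, 0.2339, 0.2108]
ee_rot: [0.008, 0.989, -0.149, -0.015]
contact_force: [-2.0, 0.9, 10.3]
width: 0.0073
```

```bash
python3 chk.py; python3 chk.py
```

```text
11.7333 TCP [0.5919 0.2337 0.2107] bar [0.5739 0.1752 0.2125] binz [ 0.0543 -0.009   0.9985] hanger x,y,z mm -2.4 4.0 212.5
yaw -17.204106923560143 F [-2.4415  0.4886  8.6697] M [-0.5069  0.5337 -0.128 ] 0.006923633800180952
11.7833 TCP [0.592  0.2338 0.2109] bar [0.5739 0.1752 0.2126] binz [ 0.054  -0.0092  0.9985] hanger x,y,z mm -2.4 4.1 212.6
yaw -17.200693197521073 F [-1.4012  0.6615  8.5459] M [-0.4377  0.4517 -0.0992] 0.007523329289073278
```

Request:
play_rows([
  {"dx": 0, "dy": 0, "dz": -2.4, "turn": 0, "fingers": 1},
])

```text
clock: 11.87
position: [0.5924, 0.2338, 0.2106]
ee_rot: [0.008, 0.989, -0.149, -0.014]
contact_force: [-1.7, 0.3, 11.8]
width: 0.0075
```

Run:
```python
from h import *
for i in range(8):
    get_image("top"); s=get_state(); print(s["clock"],s["position"].round(4),s["contact_force"].round(1))
```

```text
11.9167 [0.5923 0.2338 0.2107] [-2.4  0.6 10.3]
11.9667 [0.5923 0.2337 0.2108] [-2.5  0.4 10.3]
12.0167 [0.5923 0.2338 0.2108] [-2.3  1.2  9.3]
12.0667 [0.5924 0.2338 0.2108] [-2.7 -0.   8.6]
12.1167 [0.5923 0.2338 0.2108] [-1.2  0.   9.3]
12.1667 [0.5923 0.2338 0.2108] [-2.1  0.5 10.2]
12.2167 [0.5923 0.2338 0.2108] [-1.5  1.1  9.5]
12.2667 [0.5923 0.2338 0.2108] [-1.9  0.8 10. ]
```

Request:
play_rows([
  {"dx": 0, "dy": 0, "dz": -2.7, "turn": 0, "fingers": 1},
])

```text
clock: 12.35
position: [0.5927, 0.2338, 0.2106]
ee_rot: [0.007, 0.989, -0.149, -0.012]
contact_force: [-2.4, 0.5, 12.1]
width: 0.0074
```

Run:
```python
from h import *
for i in range(10):
    p=get_image("side"); s=get_state(); print(s["clock"],s["position"].round(4),s["contact_force"].round(1))
w=get_image("wrist")
a=cv2.resize(p["pixels"][75:180,165:305,::-1],(800,600),interpolation=cv2.INTER_CUBIC)
cv2.imwrite("pics/p.png",a)
```

```text
12.4 [0.5927 0.2337 0.2106] [-3.7  0.8 11.5]
12.45 [0.5927 0.2338 0.2107] [-2.4  1.4 11.3]
12.5 [0.5927 0.2338 0.2107] [-2.1  1.1 11.4]
12.55 [0.5927 0.2338 0.2107] [-2.2 -0.1 10.4]
12.6 [0.5927 0.2338 0.2107] [-2.6  1.2 10.8]
12.65 [0.5927 0.2338 0.2107] [-2.8  1.1 10.6]
12.7 [0.5927 0.2338 0.2107] [-2.1  0.8 10.5]
12.75 [0.5927 0.2338 0.2107] [-2.3  0.7  9.8]
12.8 [0.5927 0.2338 0.2107] [-2.   0.3 11.2]
12.85 [0.5927 0.2338 0.2107] [-1.8  0.6 10.5]
```

View pics/p.png

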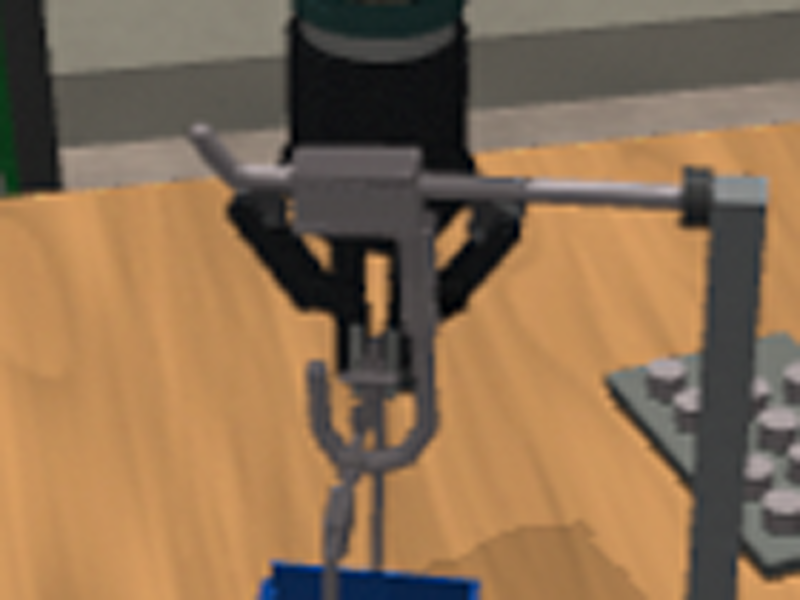

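Steady at about 11 N with the bin not moving; the bar sits in the hook's bowl. Relaxing the pull before letting go.

Request:
play_rows([
  {"dx": 0, "dy": 0, "dz": 0, "turn": 0, "fingers": 1},
])

```text
clock: 12.98
position: [0.5928, 0.2338, 0.2122]
ee_rot: [0.007, 0.989, -0.149, -0.012]
contact_force: [-1.1, 0.2, 0.7]
width: 0.0073
```

```bash
python3 chk.py; python3 chk.py
```

```text
13.0333 TCP [0.5931 0.234  0.2122] bar [0.575  0.1754 0.2137] binz [ 0.0466 -0.01    0.9989] hanger x,y,z mm -1.4 4.6 213.7
yaw -17.20059629730117 F [-0.358  -0.3919 -1.2739] M [ 0.0574 -0.0767  0.0366] 0.007862993183465505
13.0833 TCP [0.5931 0.234  0.2113] bar [0.575  0.1754 0.2128] binz [ 0.0473 -0.01    0.9988] hanger x,y,z mm -1.4 4.6 212.8
yaw -17.197697940170144 F [-0.9835  1.0414 -0.4177] M [ 0.0397 -0.0503  0.0355] 0.007618055150832873
```

Request:
play_rows([
  {"dx": 0, "dy": 0, "dz": 0, "turn": 0, "fingers": 0.6},
  {"dx": 0, "dy": 0, "dz": 0, "turn": 0, "fingers": 0.5},
  {"dx": 0, "dy": 0, "dz": 0, "turn": 0, "fingers": 0.4},
  {"dx": 0, "dy": 0, "dz": 0, "turn": 0, "fingers": 0.2},
  {"dx": 0, "dy": 0, "dz": 0, "turn": 0, "fingers": 0.1},
  {"dx": 0, "dy": 0, "dz": 0, "turn": 0, "fingers": 0.1},
])

```text
clock: 13.58
position: [0.5934, 0.2334, 0.2085]
ee_rot: [0.008, 0.989, -0.149, -0.012]
contact_force: [-0.4, -0.8, 0.1]
width: 0.0387
```

```bash
python3 pos.py; for i in 1 2 3; do python3 - <<'E'
from h import *
p=get_image("side");r=masks_of(p,"bin")[0];print(r["p"],r["xy"],int(r["region"].sum()))
E
done; python3 pos.py
```

```text
13.5833 [0.5934 0.2334 0.2085] yaw -17.199090106401055 z [-0.0268 -0.0118 -0.9996] F [-0.3915 -0.7834  0.1155] M [ 0.0289  0.0052 -0.0705] w 0.038668203618905925
0.56 [228.7, 195.8] 2281
0.86 [226.2, 195.6] 2391
0.92 [227.7, 197.9] 2279
13.8833 [0.5934 0.2335 0.2089] yaw -17.198173269504565 z [-0.0263 -0.0116 -0.9996] F [-0.0362 -0.5717 -1.1236] M [-0.0106 -0.0169  0.0018] w 0.0385832404199729
```

Released, no force on the tool. Rising slowly, slightly away from the hanger.

Request:
play_rows([
  {"dx": 0, "dy": 0, "dz": 8, "turn": 0, "fingers": 0.1},
  {"dx": 0, "dy": 1, "dz": 15, "turn": 0, "fingers": 0.1},
  {"dx": 1, "dy": 2, "dz": 20, "turn": 0, "fingers": 0.1},
  {"dx": 1, "dy": 3, "dz": 25, "turn": 0, "fingers": 0.1},
  {"dx": 1, "dy": 5, "dz": 30, "turn": 0, "fingers": 0.1},
  {"dx": 1, "dy": 5, "dz": 30, "turn": 0, "fingers": 0.1},
  {"dx": 0, "dy": 10, "dz": 30, "turn": 0, "fingers": 0.1},
  {"dx": 0, "dy": 10, "dz": 10, "turn": 0, "fingers": 0.1},
])

```text
clock: 14.55
position: [0.5934, 0.2673, 0.3841]
ee_rot: [0.01, 0.988, -0.151, -0.016]
contact_force: [0.6, -0.1, 0.8]
width: 0.0379
```

```bash
cat > fin.py <<'E'
from h import *
for i in range(6):
    p=get_image("side");r=masks_of(p,"bin");g=get_state();print(g["clock"],g["contact_force"].round(1),[(q["p"],q["xy"],int(q["region"].sum())) for q in r[:1]])
for l in("hanger","stand","grease_can","bearing","wrench","gate"):
    r=masks_of(p,l);print(l,[(q["p"],q["xy"],int(q["region"].sum())) for q in r[:1]])
E
python3 pos.py; python3 fin.py
```

```text
14.55 [0.5934 0.2673 0.3841] yaw -17.3756594283611 z [-0.0341 -0.0147 -0.9993] F [ 0.6357 -0.1286  0.7963] M [ 0.0192 -0.0552  0.036 ] w 0.037900009962804106
14.65 [ 0.8  0.4 -0.6] [(0.68, [224.1, 196.7], 2236)]
14.75 [-0.2 -0.8 -0.3] [(0.98, [226.4, 198.6], 2148)]
14.85 [ 0.4  0.5 -0.5] [(0.58, [225.5, 196.5], 2239)]
14.95 [ 0.3 -0.2  0.6] [(0.82, [227.3, 196.3], 2340)]
15.05 [ 0.3  0.1 -0.7] [(0.83, [229.4, 196.0], 2163)]
15.15 [0.2 0.2 0.5] [(0.82, [226.9, 195.6], 2360)]
hanger [(0.78, [233.6, 115.4], 762)]
stand [(0.79, [277.5, 210.9], 3396)]
grease_can [(0.6, [253.6, 246.4], 781)]
bearing [(0.55, [319.7, 244.4], 365)]
wrench [(0.68, [176.3, 270.8], 468)]
gate []
```

Bin hangs; the bystanders are where they were. Now waiting for it to settle, with a pixel-difference check for stillness (my picture views are used up).

Request:
play_rows([
  {"dx": 0, "dy": 10, "dz": 10, "turn": 0, "fingers": 0.1},
  {"dx": 0, "dy": 10, "dz": 10, "turn": 0, "fingers": 0.1},
  {"dx": 0, "dy": 0, "dz": 0, "turn": 0, "fingers": 0.1},
  {"dx": 0, "dy": 0, "dz": 0, "turn": 0, "fingers": 0.1},
  {"dx": 0, "dy": 0, "dz": 0, "turn": 0, "fingers": 0.1},
  {"dx": 0, "dy": 0, "dz": 0, "turn": 0, "fingers": 0.1},
  {"dx": 0, "dy": 0, "dz": 0, "turn": 0, "fingers": 0.1},
  {"dx": 0, "dy": 0, "dz": 0, "turn": 0, "fingers": 0.1},
  {"dx": 0, "dy": 0, "dz": 0, "turn": 0, "fingers": 0.1},
  {"dx": 0, "dy": 0, "dz": 0, "turn": 0, "fingers": 0.1},
  {"dx": 0, "dy": 0, "dz": 0, "turn": 0, "fingers": 0.1},
  {"dx": 0, "dy": 0, "dz": 0, "turn": 0, "fingers": 0.1},
  {"dx": 0, "dy": 0, "dz": 0, "turn": 0, "fingers": 0.1},
  {"dx": 0, "dy": 0, "dz": 0, "turn": 0, "fingers": 0.1},
  {"dx": 0, "dy": 0, "dz": 0, "turn": 0, "fingers": 0.1},
  {"dx": 0, "dy": 0, "dz": 0, "turn": 0, "fingers": 0.1},
  {"dx": 0, "dy": 0, "dz": 0, "turn": 0, "fingers": 0.1},
  {"dx": 0, "dy": 0, "dz": 0, "turn": 0, "fingers": 0.1},
  {"dx": 0, "dy": 0, "dz": 0, "turn": 0, "fingers": 0.1},
  {"dx": 0, "dy": 0, "dz": 0, "turn": 0, "fingers": 0.1},
])

```text
clock: 17.12
position: [0.5918, 0.2844, 0.396]
ee_rot: [0.014, 0.988, -0.152, -0.021]
contact_force: [-0.2, 0.5, 0.2]
width: 0.0386
```

```bash
cat > still.py <<'E'
from h import *
I=[get_image("side")["pixels"].astype(float) for _ in range(16)]
def blue(a):
    m=(a[:,:,2]>a[:,:,0]*1.5)&(a[:,:,2]>60);m[:150]=0;m[:,:180]=0;m[260:]=0;m[:,290:]=0
    y,x=np.nonzero(m);return x.mean().round(2),y.mean().round(2),len(x)
for a in I:print(blue(a),"binDiff",np.abs(a-I[0])[150:260,180:290].mean().round(2),"bench",np.abs(a-I[0])[270:370,300:480].mean().round(2))
E
python3 still.py; python3 pos.py
```

```text
(np.float64(227.46), np.float64(200.2), 1528) binDiff 0.0 bench 0.0
(np.float64(227.46), np.float64(200.2), 1525) binDiff 0.53 bench 0.44
(np.float64(227.47), np.float64(200.22), 1523) binDiff 0.53 bench 0.44
(np.float64(227.46), np.float64(200.22), 1523) binDiff 0.53 bench 0.44
(np.float64(227.48), np.float64(200.2), 1525) binDiff 0.52 bench 0.44
(np.float64(227.46), np.float64(200.22), 1526) binDiff 0.53 bench 0.44
(np.float64(227.43), np.float64(200.2), 1523) binDiff 0.54 bench 0.44
(np.float64(227.46), np.float64(200.2), 1529) binDiff 0.53 bench 0.44
(np.float64(227.47), np.float64(200.24), 1522) binDiff 0.53 bench 0.44
(np.float64(227.51), np.float64(200.21), 1521) binDiff 0.53 bench 0.44
(np.float64(227.51), np.float64(200.2), 1524) binDiff 0.53 bench 0.44
(np.float64(227.45), np.float64(200.22), 1525) binDiff 0.52 bench 0.44
(np.float64(227.48), np.float64(200.2), 1522) binDiff 0.53 bench 0.44
(np.float64(227.47), np.float64(200.19), 1527) binDiff 0.53 bench 0.44
(np.float64(227.45), np.float64(200.23), 1523) binDiff 0.53 bench 0.44
(np.float64(227.48), np.float64(200.2), 1528) binDiff 0.52 bench 0.44
17.9167 [0.5918 0.2843 0.396 ] yaw -17.50776719596466 z [-0.0464 -0.0207 -0.9987] F [-0.025  -0.476  -0.2768] M [-0.0355 -0.0331  0.0144] w 0.03867662837784548
```

```bash
python3 -c "
from rig import *;print(sign_off())"
```

```text
the job is handed in; nothing more can be done
None
```

The bin is hanging from the drop hanger's hook, and I handed the job in at about 18 s of the 72 s allowed. I gripped it by tab_left at 120 N, carried it round the free end of the stand's arm, and pressed the crossbar down past the gate.

**Gate:** The push on it was about 6–9 N, then the force dropped back to the bin's weight once the bar had passed. The bar seated about 36 mm below first gate contact, where 35 mm was expected.

**Proof pull:** I held about 11 N (readings 9.8–11.5 N) for half a second and the bin did not move. I estimate the peak load on the hanger at about 15 N.

**After letting go:** The bin image did not shift beyond noise over 0.8 s, and the force on the tool was near zero. The gripper is well clear. The can, bearing and wrench were found where they started, to within a few pixels.

Three things were not clean:
- **Tilt:** The tool drifted under load, so the bin tilted about 4° while carried and about 3° at release.
- **Gate closure:** I never saw the closed gate clearly. The gripped tab hid it, and the network found no gate, so closure rests on the force drop and the seated depth.
- **Force blips:** Readings of about 4 N appeared on the approach beside the hanger and again as the bar entered the throat, and each was gone at the next check. The hanger had not shifted.

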